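# Pour the white ceramic rods into the grooved firing tray

## Robot

A 7-joint arm with a two-finger parallel gripper is mounted at the origin on the work surface. World frame = base frame: x ahead of the robot, y to its left, z up, the work surface at z = 0. Lengths are in mm, angles in degrees, forces in N, time in s.
With the tool pointing down it reaches from about 400 to 875 mm from the base axis. Payload 6.5 kg.
Tool frame: the origin (TCP) lies between the finger pads; the fingertips stand 19 mm ahead of it and the grasp point (between the pads) is the TCP; z points along the fingers, x is the direction in which the jaws open and shut, and the axes are right-handed (so a half turn about z gives the same grasp; the last joint's range is limited). The gripper opens to 85 mm and grips with 20 to 120 N. Pads are 22 mm wide; open, the fingers measure 114 mm over their backs; the gripper's body (76 mm by 85 mm) begins 54 mm behind the grasp point. The pads swing forward as they close: fully open they stand 13 mm farther back than shut.
Start: joints at [-3.793, 30.733, -0.252, 88.115, 0.149, 61.152, -4.079], TCP at [649.992, 0, 227.29] pointing down, gripper open.
Joint ranges: [-154.64, 154.64], [-21.42, 123.67], [-72.66, 72.17], [13.99, 137.28], [-74.86, 254.86], [10.95, 109.41], [-158.01, 158.01]. Speed limits (degrees/s): [136.94, 136.94, 180, 180, 180, 180, 180].

## Interface

Orientations are given as [roll, pitch, yaw] about the fixed x, y, z axes, in that order (R = Rz(yaw) Ry(pitch) Rx(roll)).
In Python, from plant import * gives the robot as it stands.
- The arm moves only by the tool play_rows, never from a script. Its argument "targets" is a list of rows, each a list of 6 numbers: the shift along the tool's x, y, z in mm, then the turn, a rotation vector about the tool's x, y, z in degrees. A call has 1 to 12 rows; each row is the pose to reach, as a shift and turn from the pose commanded when the call began, along the tool's axes at that moment; what a row does not reach only later rows make up. A row lasts 1/12 s, in which the tool goes at most 41.7 mm and 7.16 degrees, less where a joint would pass 70% of its speed; a pose out of reach is approached as far as the arm can. A call with a gripper value outside its range is refused whole. "jaw" is the finger opening in mm, from 0 to 85.4, set as the call begins (left out, the last holds). The fingers move at their own pace and stop on an object; "grip_force" is the grip in N (left out, the last holds). Time passes only in rows, so rows that repeat a pose let the fingers close. It gives the time, the measured TCP pose, the force and the opening at its end, in the units of the state.
- state(): the state, without advancing time (a new reading comes with each control period).
- read_camera(name): name is "scene" or "side" or "wrist"; returns the picture (480x640x3 uint8, red, green, blue); there is no depth.
- camera_model(name): a dict with "intrinsics" (3x3 intrinsics, pixels), "rvec" (rotation vector, rad) and "tvec" (3), from world to camera coordinates, as OpenCV has them. Camera axes: x right, y down, z forward; pixel columns grow to the right and rows downward; lengths in mm; the calibration is good to about 2 mm. A picture is of the moment at which its call begins: read the wrist's pose just before it. camera_model takes no time and is no camera call; for the wrist camera it gives the pose at the moment of the call.
- sign_off(): hands the job in, once; it reports no verdict.
The state is a dict: "time": time; "q": joint angles; "qd": joint speeds; "effort": joint torques, N m; "position": TCP position; "orientation": TCP orientation; "ft_force": force on the tool from outside, world axes, zero at the start; "moment": the same for the moment, N m; "finger_gap": finger opening in mm.
Only numpy, scipy, OpenCV 4.12 (cv2) and the standard library are available. Lean on these libraries where they do the work, as an engineer would, in place of code of your own. Each camera call takes 0.05 s, during which the arm holds its last target. There are 200 camera calls.

## Task

Pick up the blue scoop by its black handle without spilling, and from close above the ramp of the dark grooved tray pour out its two white ceramic rods, so that they roll down and each settles in a groove of its own; they chip if they fall far. Then stand the empty scoop upright on the bench and let go. The red scoop with the brass rods is not wanted.

Things in the scene. Friction and masses are not known exactly. Their poses are not given: they have to be found in the camera images.
- scoop: Blue scoop, 130 g, 78 x 66 mm. Origin on its flat foot (bench level); pours to its +y (about world +y). Floor rises (20, then 6 deg) to the lip at y 19, z 16.5; no wall there: tipped lip-down about x, the front rod leaves past 6 deg, the other past 20; 36 empties it. Rods top at z 30. Black handle: upright block at x 0, y -41, 30 (x) x 12 (y), top z 84, upper 35 free. A similar red scoop stands nearby.
- rod_a: White ceramic rod with round ends, diameter 16 mm, overall length 64, 40 to 65 g. Origin at its centre, x along its length. Starts lying in the blue scoop along the scoop's x, against the back wall; stays there while the scoop is level.
- rod_b: White ceramic rod like rod_a (16 x 64 mm, origin at its centre, x along it); starts in the blue scoop beside rod_a, nearer the lip.
- tray: Dark tray, fixed, 110 (x) x 160 (y) mm. Origin: underside, at bench level. Rods roll to its +y (about world +y). Light smooth ramp from its open top edge (y -77, z 84) down 26 deg to y -23, z 58; then, falling 18 deg, 4 grooves along x between round ribs, end wall. Seated rod centres (y, z): (-12, 47), (13, 39), (39, 31), (64, 22). Side walls' inner faces x +-50, 18 high over the ramp. One rod a groove.
There are look-alikes about, which are no part of the job. What is shaped like the rod_b but pink is not meant. Leave any green look-alike of the rod_a alone.

How it is judged (in metres and radians):
On the way, in this order (a step that is already met when the one before it is completed fails the run):
1. the blue scoop is lifted clear of the bench with both white rods in it (height (world z) of scoop above 0.03 m and distance between each of rod_a, rod_b and scoop below 0.05 m), for 0.2 s.
2. both rods are poured out on the tray while the scoop is still off the bench (height (world z) of scoop above 0.03 m and x of rod_a in the frame of tray between -0.055 and 0.055 m and y of rod_a in the frame of tray between -0.08 and 0.08 m and contact force between each of rod_a, rod_b and scoop below 0.01 N and z of each of rod_a, rod_b in the frame of tray below 0.075 m and x of rod_b in the frame of tray between -0.055 and 0.055 m and y of rod_b in the frame of tray between -0.08 and 0.08 m), for 0.1 s.
At the end, for the whole second after the job is handed in: Each white rod rests in a groove of its own: centre within 10 mm along y and 6 mm in height of a groove's resting place, within 30 mm of the tray's middle line and 10 degrees of the groove. The blue scoop rests upright on the bench (within 10 degrees, underside under 12 mm up) (((y of rod_a in the frame of tray between -0.0225 and -0.0025 m and z of rod_a in the frame of tray between 0.0414 and 0.0534 m) or (y of rod_a in the frame of tray between 0.0032 and 0.0232 m and z of rod_a in the frame of tray between 0.033 and 0.045 m) or (y of rod_a in the frame of tray between 0.0289 and 0.0489 m and z of rod_a in the frame of tray between 0.0247 and 0.0367 m) or (y of rod_a in the frame of tray between 0.0543 and 0.0743 m and z of rod_a in the frame of tray between 0.0164 and 0.0284 m)) and x of rod_a in the frame of tray between -0.03 and 0.03 m and angle between the x axis of each of rod_a, rod_b and the x axis of tray, either way round below 0.17 rad and ((y of rod_b in the frame of tray between -0.0225 and -0.0025 m and z of rod_b in the frame of tray between 0.0414 and 0.0534 m) or (y of rod_b in the frame of tray between 0.0032 and 0.0232 m and z of rod_b in the frame of tray between 0.033 and 0.045 m) or (y of rod_b in the frame of tray between 0.0289 and 0.0489 m and z of rod_b in the frame of tray between 0.0247 and 0.0367 m) or (y of rod_b in the frame of tray between 0.0543 and 0.0743 m and z of rod_b in the frame of tray between 0.0164 and 0.0284 m)) and x of rod_b in the frame of tray between -0.03 and 0.03 m and linear speed of each of rod_a, rod_b, scoop below 0.02 m/s and height (world z) of scoop between -0.005 and 0.012 m and angle between scoop's own z axis and vertical below 0.17 rad); the robot touches nothing.
It fails at once if a white rod falls far or is flung (faster than 2 m/s, a free fall of 200 mm) (linear speed of any of rod_a, rod_b above 2 m/s).
It also fails if it takes over 56 s, if anything falls off the work surface, if the arm or the gripper's body presses on something with over 40 N, if the wrist force passes 120 N, or if a joint passes its speed limit or range.

## Working session

There is one attempt and no reset: what is moved stays moved. The work goes in short steps, Python scripts to look and compute and a tool call to move; the robot and the scene stay as the last step left them, time stands still between calls to the robot, and variables do not carry over. Pictures are saved under pics/ and viewed, about 8 in all and at most 12, crops included, and the job is handed in when it is done.

Besides the shell and the picture viewer there is one more tool, called after "Request:" as a command line: name --pt "numbers of a row" for each row, then --argument value for the rest. play_rows: Moves the arm, as the interface text tells. Its arguments: {"type":"object","properties":{"targets":{"type":"array"},"jaw":{"type":"number"},"grip_force":{"type":"number"}},"required":["targets"]}

```bash
mkdir -p pics; python3 - <<'E'
from plant import *
import cv2,numpy as np
print(state())
ims=[]
for n in ("scene","side"):
    im=read_camera(n); cv2.imwrite(f"pics/{n}0.png",im[:,:,::-1])
    m=camera_model(n); print(n,m)
E
```

```text
{'time': 0.0, 'q': array([-3.7941981 , 30.78000278, -0.25398692, 88.17205793,  0.1481516 ,
       61.15138541, -4.08036508]), 'qd': array([-0.14376681,  0.05230182,  0.03471734,  0.0835116 , -0.0717365 ,
        0.06484753, -0.03809962]), 'effort': array([-4.51575825e-04, -5.83398092e+01,  1.04865700e+00, -2.59097242e+01,
        1.23920938e-02,  9.44124302e-03, -7.87308863e-06]), 'position': array([ 6.49345292e+02, -5.51803417e-03,  2.26375556e+02]), 'orientation': array([1.79993001e+02, 1.02879792e-01, 3.75362700e-03]), 'ft_force': array([-0.05185605, -0.03224957,  0.31001231]), 'moment': array([-0.02537997, -0.00263434, -0.00833963]), 'finger_gap': 85.44673843597757}
scene {'intrinsics': array([[485.60509546,   0.        , 312.60392595],
       [  0.        , 485.60509546, 239.26857458],
       [  0.        ,   0.        ,   1.        ]]), 'rvec': array([ 2.02491527,  1.17467452, -0.55487178]), 'tvec': array([-178.6973018 , -288.80261669, 1128.09142141])}
side {'intrinsics': array([[487.19732327,   0.        , 305.29395076],
       [  0.        , 487.19732327, 242.91562083],
       [  0.        ,   0.        ,   1.        ]]), 'rvec': array([ 0.14135015, -2.83769472,  1.26085585]), 'tvec': array([511.1786957 , 145.87854924, 810.21519131])}
```

View pics/scene0.png

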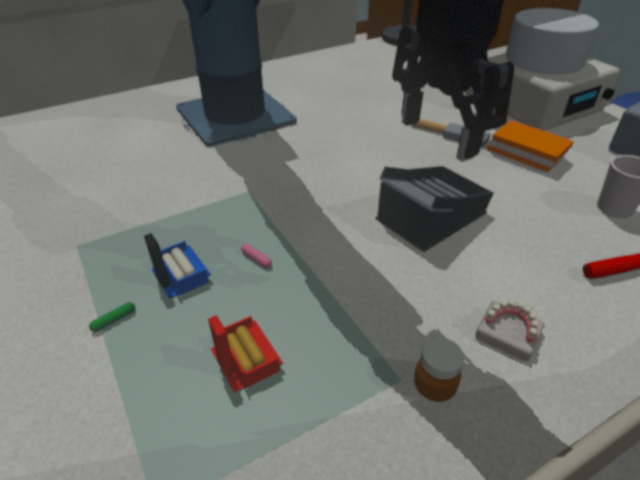

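View pics/side0.png

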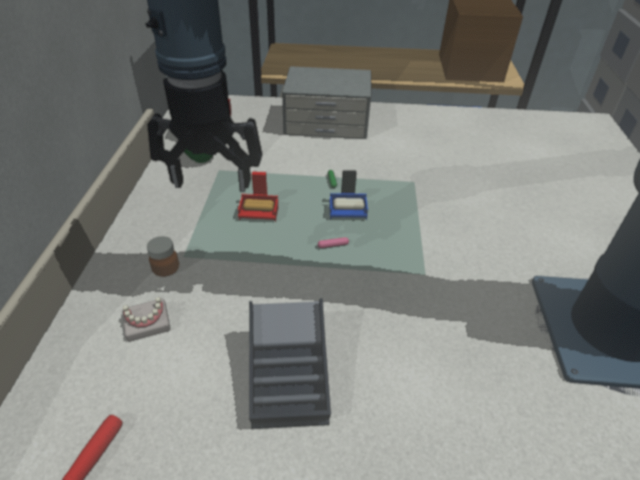

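Blue scoop with white rods: scene (180,268), side (348,200). The red one with brass rods is at scene (247,355), side (258,200). Pink and green rods lie on the mat. The tray is at scene (435,205), side (288,360). I'll enlarge these areas to confirm.

```bash
python3 - <<'E'
import cv2,numpy as np
s=cv2.imread("pics/scene0.png");d=cv2.imread("pics/side0.png")
def c(im,x,y,w,h): return cv2.resize(im[y:y+h,x:x+w],(400,300),interpolation=cv2.INTER_CUBIC)
o=np.vstack([np.hstack([c(s,130,225,100,75),c(d,310,160,80,60)]),np.hstack([c(s,360,155,144,108),c(d,200,295,180,135)])])
cv2.imwrite("pics/crop1.png",o)
E
```

```text
(no output)
```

View pics/crop1.png

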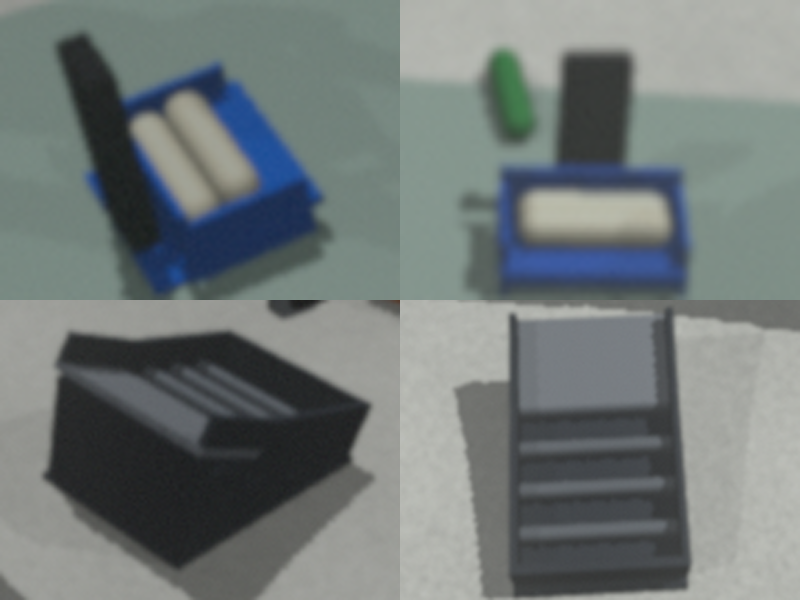

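The crop confirms it: the blue scoop holds two white rods, has a black handle on the -y side, and its lip faces +y. The tray's light ramp is on its -y side. Next I'll fit the poses from the corner pixels.

```bash
cat > h.py <<'E'
import cv2,numpy as np
from scipy.optimize import least_squares
def proj(m,P): return cv2.projectPoints(np.float64(P),m['rvec'],m['tvec'],m['intrinsics'],None)[0][:,0]
def place(p,P):
    c,s=np.cos(p[2]),np.sin(p[2]); P=np.float64(P)
    return np.c_[p[0]+c*P[:,0]-s*P[:,1],p[1]+s*P[:,0]+c*P[:,1],P[:,2]]
def fit(obs,x0):  # obs: list of (cam model, model pt, pixel)
    f=lambda p:np.concatenate([(proj(m,place(p,[P]))[0]-u) for m,P,u in obs])
    r=least_squares(f,x0,x_scale=[100,100,.3],loss='soft_l1'); return r.x,f(r.x).reshape(-1,2)
E
python3 - <<'E'
from plant import *
from h import *
S,D=camera_model("scene"),camera_model("side")
a=lambda x,y:(130+x*.25,225+y*.25); b=lambda x,y:(310+(x-400)*.2,160+y*.2)
c=lambda x,y:(360+x*.36,155+(y-300)*.36); d=lambda x,y:(200+(x-400)*.45,295+(y-300)*.45)
tray=[(S,(-55,-80,0),c(45,477)),(S,(55,-80,0),c(180,568)),(S,(55,80,0),c(350,460)),
 (D,(55,80,0),d(513,596)),(D,(-55,80,0),d(687,588)),(D,(50,-77,84),d(518,322)),(D,(50,-23,58),d(520,412))]
sc=[(S,(-15,-47,84),a(57,43)),(S,(-15,-35,84),a(85,35)),(S,(15,-35,84),a(112,80)),
 (D,(15,-35,84),b(563,55)),(D,(-15,-35,84),b(632,55)),(D,(39,19,0),b(503,288)),(D,(-39,19,0),b(688,290)),(S,(39,19,0),a(313,236))]
for n,o,x0 in(("tray",tray,[600,200,0]),("scoop",sc,[500,-200,0])):
    p,r=fit(o,x0); print(n,p[:2].round(1),np.degrees(p[2]).round(1)); print(r.round(1).tolist())
E
```

```text
tray [525.3 142.4] 9.1
[[-0.8, -0.3], [-0.1, 0.4], [1.3, -0.0], [0.4, 1.4], [0.7, 0.6], [-0.2, -1.1], [-0.6, -2.0]]
scoop [ 450.  -264.5] 4.4
[[-3.4, 0.0], [-1.9, -1.1], [-1.0, -0.7], [-0.9, 0.3], [-0.2, 0.5], [-1.7, 1.6], [-1.5, 1.8], [2.4, -1.4]]
```

Request:
play_rows --pt "-8 12 0 0 0 4" --pt "-24 37 0 0 0 10" --pt "-44 68 0 0 0 17" --pt "-66 102 0 0 0 24" --pt "-88 136 0 0 0 31" --pt "-110 170 0 0 0 38" --pt "-132 204 0 0 0 45" --pt "-152 235 0 0 0 52" --pt "-170 263 0 0 0 59" --pt "-184 285 0 0 0 66" --pt "-193 299 0 0 0 73" --pt "-197 305 0 0 0 80" --jaw 60

```text
time: 1.1
position: [450.5, -307.9, 227.2]
orientation: [179.9, -0.0, -80.6]
ft_force: [0.2, 0.6, 0.2]
finger_gap: 59.9
```

Request:
play_rows --pt "0 0 0 0 0 5.6" --pt "0 0 0 0 0 5.6" --pt "0 0 0 0 0 5.6"

```text
time: 1.35
position: [453.0, -304.6, 227.0]
orientation: [180.0, 0.0, -85.4]
ft_force: [0.5, 0.1, 0.9]
finger_gap: 60.0
```

```bash
python3 - <<'E'
from plant import *
from h import *
s=state(); m=camera_model("wrist"); im=read_camera("wrist"); cv2.imwrite("pics/w1.png",im[:,:,::-1])
np.save("w1.npy",m,allow_pickle=True)
print(s['time'],s['position'],s['orientation'],s['q'].round(1)); R=cv2.Rodrigues(m['rvec'])[0]; print(-R.T@m['tvec'],R)
print(proj(m,place([450,-264.5,np.radians(4.4)],[(-15,-47,84),(15,-47,84),(15,-35,84),(39,19,0)])))
E
```

```text
1.35 [ 452.98955785 -304.56976745  227.02721368] [ 1.79969770e+02  2.23236387e-02 -8.54035645e+01] [ 11.   21.6  23.2 105.2 -10.1  55.3 -46.9]
[ 538.15233539 -298.22125061  373.46464177] [[ 0.07896186 -0.99687652 -0.00149533]
 [-0.94132987 -0.07505561  0.32903605]
 [-0.32812054 -0.0245737  -0.94431618]]
[[324.89787514 235.44516896]
 [325.22982637 202.6966606 ]
 [311.36615862 202.66129277]
 [262.4108891  162.1798882 ]]
```

View pics/w1.png

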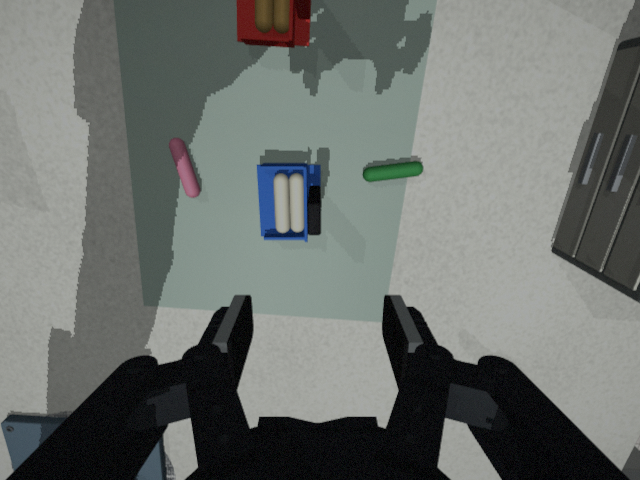

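```bash
python3 - <<'E'
from h import *
im=cv2.imread("pics/w1.png")
cv2.imwrite("pics/w1c.png",cv2.resize(im[150:250,250:340],(720,600)[:1]+(600,) if 0 else (540,600),interpolation=cv2.INTER_CUBIC))
E
```

```text
(no output)
```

View pics/w1c.png

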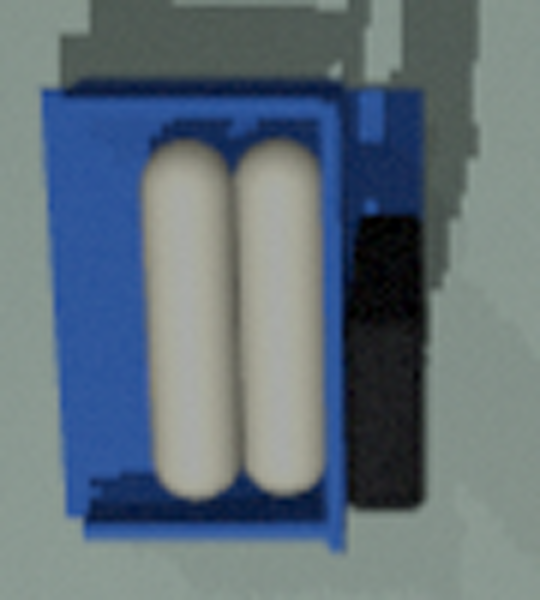

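```bash
python3 - <<'E'
from h import *
m=np.load("w1.npy",allow_pickle=True).item()
k=lambda x,y:(250+x/6-.4,150+y/6-.4)
o=[(m,(-15,-47,84),k(425,508)),(m,(15,-47,84),k(425,318)),(m,(15,-35,84),k(346,318)),(m,(-15,-35,84),k(346,508)),
 (m,(39,19,16.5),k(42,90)),(m,(-39,19,16.5),k(68,516)),(m,(0,0,22),k(192,318))]
for oo in (o[:4],o[:6],o):
    p,r=fit(oo,[450,-264,0]); print(p[:2].round(1),np.degrees(p[2]).round(1),place(p,[(0,-41,84)]).round(1)); print(r.round(1).tolist())
E
```

```text
[ 450.3 -260.6] 4.4 [[ 453.4 -301.5   84. ]]
[[0.1, 0.6], [0.3, -0.5], [-0.4, -0.6], [-0.1, 0.6]]
[ 449.9 -260.8] 4.8 [[ 453.3 -301.6   84. ]]
[[0.4, 0.6], [0.4, -0.5], [-0.3, -0.4], [0.2, 0.7], [-0.5, -0.4], [-0.3, 0.2]]
[ 449.8 -261. ] 4.9 [[ 453.3 -301.8   84. ]]
[[0.6, 0.7], [0.6, -0.5], [-0.1, -0.4], [0.4, 0.7], [-0.4, -0.4], [-0.2, 0.3], [-5.8, -0.2]]
```

Request:
play_rows --pt "-1 0 6 0 0 0" --pt "-2 -0.5 20 0 0 0" --pt "-3 -0.5 40 0 0 0" --pt "-3 -0.5 60 0 0 0" --pt "-3 -0.5 80 0 0 0" --pt "-3 -0.5 98 0 0 0" --pt "-3 -0.5 114 0 0 0" --pt "-3 -0.5 128 0 0 0" --pt "-3 -0.5 140 0 0 0" --pt "-3 -0.5 148 0 0 0" --pt "-3 -0.5 153 0 0 0" --pt "-3 -0.5 156 0 0 0" --jaw 45

```text
time: 2.4
position: [453.2, -301.8, 70.8]
orientation: [180.0, 0.0, -85.6]
ft_force: [-0.6, 0.4, -0.3]
finger_gap: 45.2
```

```bash
python3 - <<'E'
from plant import *
from h import *
a=read_camera("scene")[220:310,120:240,::-1]; b=read_camera("side")[140:230,290:410,::-1]; s=state()
print(s['position'],s['orientation'],s['ft_force'])
cv2.imwrite("pics/g1.png",np.hstack([cv2.resize(i,(400,300),interpolation=cv2.INTER_CUBIC) for i in(a,b)]))
E
```

```text
[ 453.32240917 -302.00705056   71.22914223] [ 1.79999830e+02 -3.88943276e-04 -8.55817977e+01] [0.80624994 0.13360084 0.09797938]
```

View pics/g1.png

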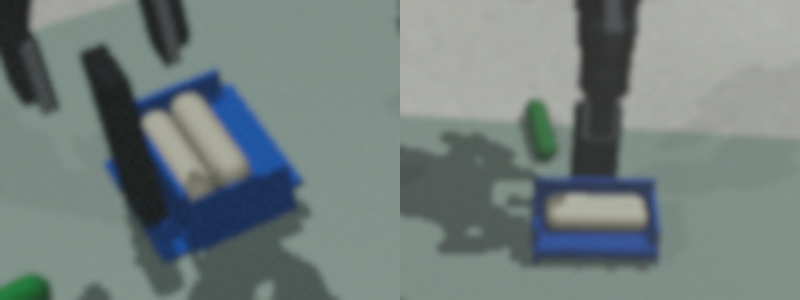

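The jaws straddle the black handle: fingertips at crop (45,105) and (170,60), handle top at (95,50), and they are centred in the side view. I'll close the gripper.

Request:
play_rows --pt "0 0 0 0 0 0" --pt "0 0 0 0 0 0" --pt "0 0 0 0 0 0" --pt "0 0 0 0 0 0" --pt "0 0 0 0 0 0" --pt "0 0 0 0 0 0" --pt "0 0 0 0 0 0" --pt "0 0 0 0 0 0" --jaw 5 --grip_force 60

```text
time: 3.17
position: [453.7, -302.1, 72.1]
orientation: [-179.9, -0.0, -85.6]
ft_force: [-1.1, 0.3, 6.3]
finger_gap: 10.1
```

Request:
play_rows --pt "0 0 -1 0 0 0" --pt "0 0 -3 0 0 0" --pt "0 0 -6 0 0 0" --pt "0 0 -10 0 0 0" --pt "0 0 -15 0 -0.5 0" --pt "0 0 -21 0 -1.5 0" --pt "0 0 -28 0 -2.5 0" --pt "0 0 -35 0 -3.5 0" --pt "0 0 -42 0 -4.5 0" --pt "0 0 -48 0 -5.5 0" --pt "0 0 -53 0 -6 0" --pt "0 0 -56 0 -6 0"

```text
time: 4.17
position: [453.4, -302.9, 128.1]
orientation: [-180.0, 6.0, -85.7]
ft_force: [-0.2, 0.3, -2.3]
finger_gap: 9.7
```

```bash
python3 - <<'E'
from plant import *
from h import *
a=read_camera("scene")[170:320,110:310,::-1]; s=state(); m=camera_model("wrist"); b=read_camera("wrist")[:,:,::-1]
np.save("w2.npy",m,allow_pickle=True)
print(s['time'],s['position'],s['orientation'],s['ft_force'],s['moment'],s['finger_gap'],s['q'].round(0))
cv2.imwrite("pics/l1.png",np.hstack([cv2.resize(a,(400,300),interpolation=cv2.INTER_CUBIC),cv2.resize(b[60:330,140:500],(400,300))]))
E
```

```text
4.2167 [ 453.59386077 -302.68926882  128.35228867] [-179.93377051    5.94065173  -85.6278305 ] [-0.6177895  -0.11750119 -2.20883489] [-0.22449982 -0.06586394 -0.02177932] 9.900343105507787 [ 19.  31.  17. 106. -18.  49. -39.]
```

View pics/l1.png

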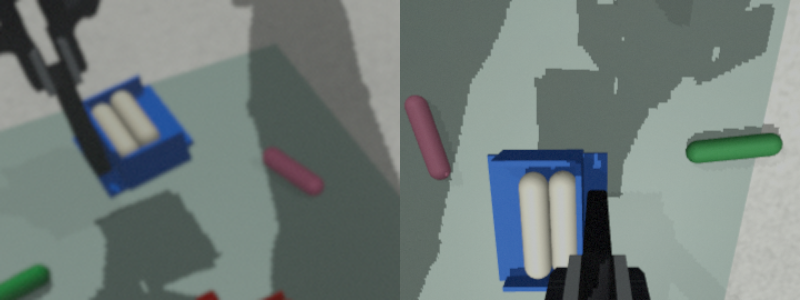

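Both rods are still in the lifted scoop (wrist crop columns 533 and 563). Next is a smooth carry to a staging point before the ramp.

```bash
cat >> h.py <<'E'
from scipy.spatial.transform import Rotation as Ro
def rows(p0,o0,p1,o1,calls):
    """smooth path from pose 0 to pose 1, printed as rows per call, in the tool axes at each call's start"""
    R0,R1=Ro.from_euler('xyz',o0,degrees=True),Ro.from_euler('xyz',o1,degrees=True); w=(R0.inv()*R1).as_rotvec()
    p0,p1=np.float64(p0),np.float64(p1); n=12*calls; s=np.arange(n+1)/n; s=10*s**3-15*s**4+6*s**5
    P=p0+np.outer(s,p1-p0); R=[R0*Ro.from_rotvec(w*k) for k in s]
    for c in range(0,n,12):
        print([[float(round(v,1)) for v in [*R[c].inv().apply(P[k]-P[c]),*np.degrees((R[c].inv()*R[k]).as_rotvec())]] for k in range(c+1,c+13)])
def tcp(tp,lip,tilt,yawoff=90.4,h=72.0):
    """TCP pose with the scoop's lip at tray point lip, tilted lip-down by tilt"""
    Rt=Ro.from_euler('z',tp[2],degrees=True); Rs=Rt*Ro.from_euler('x',-tilt,degrees=True)
    p=np.r_[tp[0],tp[1],0]+Rt.apply(lip)+Rs.apply([0,-60,h-16.5])
    return p,(Rs*Ro.from_euler('xyz',[180,0,-yawoff],degrees=True)).as_euler('xyz',degrees=True)
E
python3 - <<'E'
from h import *
p,o=tcp([525.3,142.4,9.1],[0,-72,145],-6); print(p,o)
rows([453.5,-302.8,128.3],[180,6,-85.6],p,o,3)
E
```

```text
[547.04240759   6.65761382 193.9242574 ] [179.95795865   5.99985325 -81.30220324]
[[-0.1, -0.0, -0.0, -0.0, 0.0, -0.0], [-0.5, -0.2, -0.1, -0.0, 0.0, -0.0], [-1.6, -0.6, -0.2, -0.0, 0.0, -0.0], [-3.5, -1.3, -0.4, -0.0, 0.0, -0.0], [-6.6, -2.5, -0.7, -0.0, 0.0, -0.1], [-10.9, -4.2, -1.2, -0.0, 0.0, -0.2], [-16.5, -6.3, -1.8, -0.0, 0.0, -0.2], [-23.4, -8.9, -2.6, -0.0, 0.0, -0.3], [-31.7, -12.1, -3.5, -0.1, 0.0, -0.4], [-41.4, -15.8, -4.6, -0.1, 0.0, -0.6], [-52.3, -20.0, -5.8, -0.1, 0.0, -0.7], [-64.3, -24.6, -7.1, -0.1, 0.0, -0.9]]
[[-13.0, -5.2, -1.5, -0.0, 0.0, -0.2], [-27.0, -10.8, -3.0, -0.0, 0.0, -0.4], [-41.7, -16.6, -4.6, -0.1, 0.0, -0.6], [-56.9, -22.7, -6.3, -0.1, 0.0, -0.8], [-72.6, -29.0, -8.1, -0.1, 0.0, -1.0], [-88.4, -35.3, -9.9, -0.1, 0.0, -1.2], [-104.2, -41.6, -11.6, -0.2, 0.0, -1.5], [-119.9, -47.9, -13.4, -0.2, 0.0, -1.7], [-135.1, -54.0, -15.1, -0.2, 0.0, -1.9], [-149.8, -59.9, -16.7, -0.2, 0.0, -2.1], [-163.8, -65.4, -18.3, -0.3, 0.0, -2.3], [-176.8, -70.6, -19.7, -0.3, 0.0, -2.5]]
[[-11.8, -5.3, -1.4, -0.0, 0.0, -0.2], [-22.4, -10.1, -2.6, -0.0, 0.0, -0.3], [-31.8, -14.3, -3.7, -0.1, 0.0, -0.5], [-39.9, -18.0, -4.6, -0.1, 0.0, -0.6], [-46.7, -21.0, -5.4, -0.1, 0.0, -0.7], [-52.2, -23.5, -6.0, -0.1, 0.0, -0.7], [-56.3, -25.4, -6.5, -0.1, 0.0, -0.8], [-59.3, -26.7, -6.9, -0.1, 0.0, -0.8], [-61.3, -27.6, -7.1, -0.1, 0.0, -0.9], [-62.3, -28.0, -7.2, -0.1, 0.0, -0.9], [-62.7, -28.2, -7.3, -0.1, 0.0, -0.9], [-62.8, -28.3, -7.3, -0.1, 0.0, -0.9]]
```

Request:
play_rows --pt "0 0 0 0 0 0" --pt "-0.5 0 0 0 0 0" --pt "-1.6 -0.6 -0.2 0 0 0" --pt "-3.5 -1.3 -0.4 0 0 0" --pt "-6.6 -2.5 -0.7 0 0 -0.1" --pt "-11 -4.2 -1.2 0 0 -0.2" --pt "-16.5 -6.3 -1.8 0 0 -0.2" --pt "-23.5 -9 -2.6 0 0 -0.3" --pt "-31.7 -12 -3.5 -0.1 0 -0.4" --pt "-41.4 -15.8 -4.6 -0.1 0 -0.6" --pt "-52.3 -20 -5.8 -0.1 0 -0.7" --pt "-64.3 -24.6 -7.1 -0.1 0 -0.9"

```text
time: 5.27
position: [473.3, -235.8, 141.4]
orientation: [-180.0, 6.0, -84.7]
ft_force: [0.8, -0.0, -2.0]
finger_gap: 9.8
```

Request:
play_rows --pt "-13 -5.2 -1.5 0 0 -0.2" --pt "-27 -10.8 -3 0 0 -0.4" --pt "-41.7 -16.6 -4.6 -0.1 0 -0.6" --pt "-57 -22.7 -6.3 -0.1 0 -0.8" --pt "-72.6 -29 -8.1 -0.1 0 -1" --pt "-88.4 -35.3 -9.9 -0.1 0 -1.2" --pt "-104.2 -41.6 -11.6 -0.2 0 -1.5" --pt "-119.9 -47.9 -13.4 -0.2 0 -1.7" --pt "-135 -54 -15.1 -0.2 0 -1.9" --pt "-149.8 -60 -16.7 -0.2 0 -2.1" --pt "-163.8 -65.4 -18.3 -0.3 0 -2.3" --pt "-176.8 -70.6 -19.7 -0.3 0 -2.5"

```text
time: 6.27
position: [527.4, -55.3, 179.6]
orientation: [180.0, 6.0, -82.1]
ft_force: [0.2, 1.0, -2.5]
finger_gap: 9.7
```

Request:
play_rows --pt "-11.8 -5.3 -1.4 0 0 -0.2" --pt "-22.4 -10 -2.6 0 0 -0.3" --pt "-31.8 -14.3 -3.7 0 0 -0.5" --pt "-40 -18 -4.6 0 0 -0.6" --pt "-46.7 -21 -5.4 -0.1 0 -0.7" --pt "-52.2 -23.5 -6 -0.1 0 -0.7" --pt "-56.3 -25.4 -6.5 -0.1 0 -0.8" --pt "-59.3 -26.7 -6.9 -0.1 0 -0.8" --pt "-61.3 -27.6 -7.1 -0.1 0 -0.9" --pt "-62.3 -28 -7.2 -0.1 0 -0.9" --pt "-62.8 -28.3 -7.3 -0.1 0 -0.9" --pt "-62.8 -28.3 -7.3 -0.1 0 -0.9"

```text
time: 7.27
position: [546.8, 7.2, 192.9]
orientation: [179.9, 6.0, -81.3]
ft_force: [0.2, -0.5, -3.0]
finger_gap: 9.9
```

```bash
python3 - <<'E'
from plant import *
from h import *
for n in ("scene","side"):
    m=camera_model(n); b=np.ascontiguousarray(read_camera(n)[:,:,::-1]); cv2.imwrite(f"pics/st_{n}.png",b)
s=state(); print(s['time'],s['position'],s['orientation'],s['ft_force'],s['finger_gap'],s['q'].round(0))
# overlay predicted lip corners, foot corners, tray edge
T=[525.3,142.4,np.radians(9.1)]
Rs=Ro.from_euler('xyz',s['orientation'],degrees=True)*Ro.from_euler('xyz',[180,0,-90.4],degrees=True).inv()
out=[]
for n,(x,y,w,h) in(("scene",(330,80,200,150)),("side",(180,200,240,180))):
    m=camera_model(n); b=cv2.imread(f"pics/st_{n}.png")[y:y+h,x:x+w]; b=cv2.resize(b,(400,300),interpolation=cv2.INTER_CUBIC); k=400/w
    A=s['position']+Rs.apply(np.float64([(39,19,16.5),(-39,19,16.5),(39,19,0),(-39,19,0)])-[0,-41,72]); B=place(T,[(50,-77,84),(-50,-77,84),(50,-23,58),(-50,-23,58),(55,80,0),(-55,80,0),(55,-80,0)])
    for Q,c in((A,(0,255,255)),(B,(0,0,255))):
        for u in proj(m,Q): cv2.circle(b,tuple(int(v) for v in (u-[x,y])*k),2,c,-1)
    out.append(b)
cv2.imwrite("pics/st.png",np.hstack(out))
E
```

```text
7.3667 [546.76051602   7.10845545 192.89801373] [179.94599419   5.99075036 -81.30028659] [ 0.06669525 -0.22177676 -2.45290585] 10.100681632959821 [-12.  24.  13. 106. -14.  53. -72.]
```

View pics/st.png

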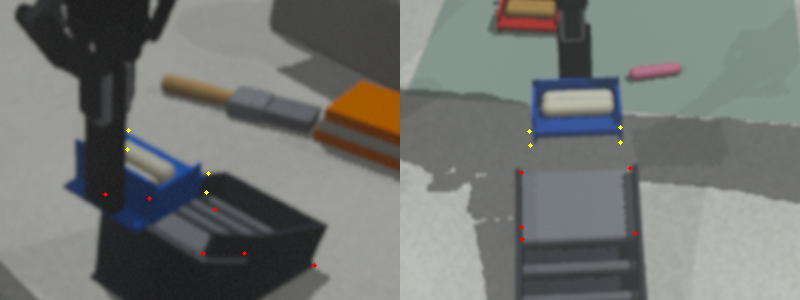

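```bash
python3 - <<'E'
from plant import *
from h import *
s=state(); Rs=Ro.from_euler('xyz',s['orientation'],degrees=True)*Ro.from_euler('xyz',[180,0,-90.4],degrees=True).inv()
F=np.float64([(39,19,0),(-39,19,0),(39,19,16.5),(-39,19,16.5)])
now=s['position']+Rs.apply(F-[0,-41,72]); ini=place([449.9,-260.8,np.radians(4.8)],F)
for n in("scene","side"):
    m=camera_model(n)
    for f,Q in((f"{n}0",ini),(f"st_{n}",now)):
        b=cv2.imread(f"pics/{f}.png").astype(int); M=((b[:,:,0]>b[:,:,2]+35)&(b[:,:,0]>b[:,:,1]+20)).astype(np.uint8)
        k,l,st,_=cv2.connectedComponentsWithStats(M); i=[j for j in range(1,k) if st[j,4]>60]
        u=proj(m,Q).mean(0); i=min(i,key=lambda j:np.hypot(*(_[j]-u)))
        c=np.argwhere(l==i)[:,::-1]; h=cv2.convexHull(c.astype(np.int32))
        print(f,"pred",proj(m,Q).round(1).tolist(),"\n hull",cv2.approxPolyDP(h,1.5,True)[:,0].tolist())
# sensitivity: pixel motion in side for lip shift dy,dz 5mm
m=camera_model("side");print(proj(m,[now[0],now[0]+[0,5,0],now[0]+[0,0,5]]))
m=camera_model("scene");print(proj(m,[now[0],now[0]+[0,5,0],now[0]+[0,0,5]]))
E
```

```text
scene0 pred [[213.2, 281.5], [191.7, 252.5], [211.5, 273.5], [189.9, 244.6]] 
 hull [[207, 282], [169, 297], [164, 290], [160, 250], [184, 241], [191, 247], [208, 270]]
st_scene pred [[433.4, 176.4], [393.8, 154.6], [434.3, 167.0], [394.0, 145.5]] 
 hull [[429, 161], [432, 168], [429, 175], [418, 184], [399, 195], [387, 188], [392, 147]]
side0 pred [[328.9, 220.4], [366.2, 220.9], [329.2, 214.2], [366.9, 214.7]] 
 hull [[366, 216], [331, 216], [329, 201], [331, 194], [365, 194], [367, 203]]
st_side pred [[258.5, 287.4], [312.3, 285.2], [257.9, 278.7], [312.4, 276.5]] 
 hull [[313, 277], [312, 279], [260, 281], [259, 253], [262, 248], [308, 247], [312, 256]]
[[258.54729804 287.44276592]
 [257.96554793 289.99572805]
 [258.34670441 285.07795764]]
[[433.37170243 176.42569572]
 [436.09590527 175.45148864]
 [433.90387869 173.4478881 ]]
```

```bash
python3 - <<'E'
from h import *
T=[525.3,142.4,9.1]
p0,o0=tcp(T,[0,-72,145],-6); p,o=tcp(T,[0,-60,107],0); print(p,o); rows(p0,o0,p,o,1)
E
```

```text
[544.27896807  23.91034319 162.5       ] [180.    0.  -81.3]
[[-0.1, 0.0, 0.2, 0.0, 0.0, -0.0], [-0.5, 0.0, 1.2, 0.0, 0.2, 0.0], [-1.5, 0.0, 3.4, 0.0, 0.6, -0.0], [-3.0, 0.0, 6.9, 0.0, 1.3, 0.0], [-4.9, 0.0, 11.5, 0.0, 2.1, 0.0], [-7.0, 0.0, 16.5, 0.0, 3.0, 0.0], [-9.2, 0.1, 21.6, 0.0, 3.9, 0.0], [-11.1, 0.1, 26.1, 0.0, 4.7, 0.0], [-12.6, 0.1, 29.7, 0.0, 5.4, 0.0], [-13.6, 0.1, 31.9, 0.0, 5.8, 0.0], [-14.0, 0.1, 32.9, 0.0, 6.0, 0.0], [-14.1, 0.1, 33.1, 0.0, 6.0, 0.0]]
```

Request:
play_rows --pt "0 0 0.2 0 0 0" --pt "-0.5 0 1.2 0 0.2 0" --pt "-1.5 0 3.4 0 0.6 0" --pt "-3 0 7 0 1.3 0" --pt "-5 0 11.5 0 2.1 0" --pt "-7 0 16.5 0 3 0" --pt "-9.2 0 21.6 0 3.9 0" --pt "-11.1 0.1 26 0 4.7 0" --pt "-12.6 0.1 29.7 0 5.4 0" --pt "-13.6 0.1 32 0 5.8 0" --pt "-14 0.1 33 0 6 0" --pt "-14 0.1 33 0 6 0"

```text
time: 8.37
position: [543.9, 25.0, 161.3]
orientation: [179.9, -0.0, -81.2]
ft_force: [-0.1, -0.1, -1.7]
finger_gap: 9.8
```

```bash
python3 - <<'E'
from plant import *
from h import *
b={n:read_camera(n)[:,:,::-1] for n in("scene","side")}; s=state(); print(s['time'],s['position'],s['orientation'],s['ft_force'],s['q'].round(0))
for n in b: cv2.imwrite(f"pics/p1_{n}.png",b[n])
c=lambda im,x,y,w,h:cv2.resize(im[y:y+h,x:x+w],(400,300),interpolation=cv2.INTER_CUBIC)
cv2.imwrite("pics/p1.png",np.hstack([c(b["scene"],360,130,144,108),c(b["side"],220,230,140,105)]))
E
```

```text
8.4667 [544.24027545  24.30515483 161.74945136] [ 1.79971348e+02 -9.44503639e-03 -8.12935643e+01] [ 0.05714168 -0.04997099 -1.95681252] [-19.  26.  15. 108.  -9.  47. -81.]
```

View pics/p1.png

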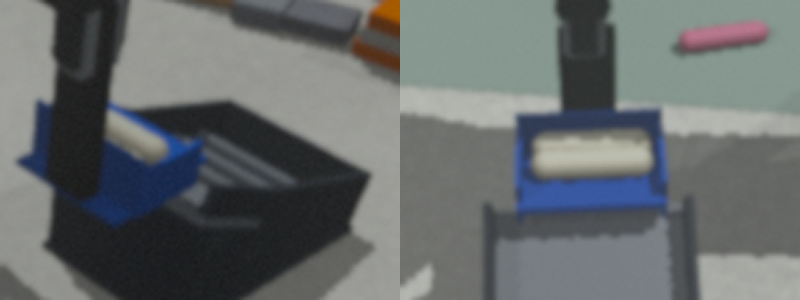

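The scoop is centred between the walls (518–666 against inner faces 494–690) and its front edge is just past the ramp's top edge. I'll go 7 mm farther in and begin the tilt for the first rod.

```bash
python3 - <<'E'
from h import *
T=[525.3,142.4,9.1]
W=[tcp(T,[0,y,z],t) for y,z,t in((-60,107,0),(-53,103,4),(-53,102,11))]
for a,b in zip(W,W[1:]): print(b[0].round(1)); rows(*a,*b,1)
E
```

```text
[542.5  34.8 162.6]
[[-0.1, 0.0, -0.0, 0.0, 0.0, 0.0], [-0.4, 0.0, -0.0, 0.0, 0.1, 0.0], [-1.1, 0.0, -0.0, 0.0, 0.4, 0.0], [-2.3, 0.0, -0.0, 0.0, 0.8, 0.0], [-3.8, 0.0, -0.0, 0.0, 1.4, 0.0], [-5.5, 0.0, -0.0, 0.0, 2.0, 0.0], [-7.2, 0.1, -0.0, 0.0, 2.6, 0.0], [-8.7, 0.1, -0.0, 0.0, 3.2, -0.0], [-9.9, 0.1, -0.0, 0.0, 3.6, 0.0], [-10.6, 0.1, -0.0, 0.0, 3.9, 0.0], [-11.0, 0.1, -0.0, 0.0, 4.0, 0.0], [-11.0, 0.1, -0.1, 0.0, 4.0, -0.0]]
[541.3  42.4 167.9]
[[-0.0, 0.0, -0.0, 0.0, 0.0, -0.0], [-0.3, 0.0, -0.2, 0.0, 0.2, -0.0], [-0.8, 0.0, -0.6, 0.0, 0.7, -0.0], [-1.5, 0.0, -1.2, 0.0, 1.5, -0.0], [-2.5, 0.0, -2.0, 0.0, 2.4, -0.0], [-3.6, 0.0, -3.0, 0.0, 3.5, -0.0], [-4.8, 0.0, -3.9, 0.0, 4.6, -0.0], [-5.8, 0.0, -4.7, 0.0, 5.5, -0.0], [-6.5, 0.0, -5.3, 0.0, 6.3, -0.0], [-7.0, 0.0, -5.7, 0.0, 6.8, -0.0], [-7.2, 0.1, -5.9, 0.0, 7.0, -0.0], [-7.3, 0.1, -5.9, 0.0, 7.0, -0.0]]
```

Request:
play_rows --pt "0 0 0 0 0 0" --pt "-0.4 0 0 0 0.1 0" --pt "-1.1 0 0 0 0.4 0" --pt "-2.3 0 0 0 0.8 0" --pt "-3.8 0 0 0 1.4 0" --pt "-5.5 0 0 0 2 0" --pt "-7.2 0 0 0 2.6 0" --pt "-8.7 0 0 0 3.2 0" --pt "-10 0 0 0 3.6 0" --pt "-10.6 0 0 0 3.9 0" --pt "-11 0 0 0 4 0" --pt "-11 0 0 0 4 0"

```text
time: 9.47
position: [542.4, 35.7, 161.6]
orientation: [179.9, -4.0, -81.2]
ft_force: [0.2, -0.4, -2.4]
finger_gap: 9.8
```

Request:
play_rows --pt "0 0 0 0 0 0" --pt "-0.3 0 -0.2 0 0.2 0" --pt "-0.8 0 -0.6 0 0.7 0" --pt "-1.5 0 -1.2 0 1.5 0" --pt "-2.5 0 -2 0 2.4 0" --pt "-3.6 0 -3 0 3.5 0" --pt "-4.8 0 -3.9 0 4.6 0" --pt "-5.8 0 -4.7 0 5.5 0" --pt "-6.5 0 -5.3 0 6.3 0" --pt "-7 0 -5.7 0 6.8 0" --pt "-7.2 0 -5.9 0 7 0" --pt "-7.2 0 -5.9 0 7 0"

```text
time: 10.47
position: [541.2, 43.3, 167.0]
orientation: [179.9, -11.0, -81.2]
ft_force: [-0.0, 0.6, -2.3]
finger_gap: 9.7
```

Request:
play_rows --pt "0 0 0 0 0 0" --pt "0 0 0 0 0 0" --pt "0 0 0 0 0 0" --pt "0 0 0 0 0 0" --pt "0 0 0 0 0 0" --pt "0 0 0 0 0 0" --pt "0 0 0 0 0 0" --pt "0 0 0 0 0 0" --pt "0 0 0 0 0 0" --pt "0 0 0 0 0 0"

```text
time: 11.3
position: [541.3, 43.0, 167.0]
orientation: [180.0, -11.0, -81.3]
ft_force: [0.9, 0.2, -2.4]
finger_gap: 9.9
```

```bash
cat > look.py <<'E'
import sys
from plant import *
from h import *
b={n:read_camera(n)[:,:,::-1] for n in("scene","side")}; s=state(); print(s['time'],s['position'],s['orientation'],s['ft_force'])
m=camera_model("side"); T=[525.3,142.4,np.radians(9.1)]
print("groove rows in side:",proj(m,place(T,[(0,-12,47),(0,13,39),(0,39,31),(0,64,22)])).round(0).tolist())
h=cv2.cvtColor(np.ascontiguousarray(b["side"]),cv2.COLOR_BGR2HSV)
M=((h[:,:,1]<60)&(h[:,:,2]>125)).astype(np.uint8); M[:,:220]=0; M[:,340:]=0; M[:225]=0; M[428:]=0
k,l,st,ce=cv2.connectedComponentsWithStats(M)
for i in range(1,k):
    if st[i,4]>40: print("white blob",st[i].tolist(),ce[i].round(0))
n=sys.argv[1]; cv2.imwrite(f"pics/{n}_side.png",b["side"]); cv2.imwrite(f"pics/{n}_scene.png",b["scene"])
c=lambda im,x,y,w,h:cv2.resize(im[y:y+h,x:x+w],(400,300),interpolation=cv2.INTER_CUBIC)
cv2.imwrite(f"pics/{n}.png",np.hstack([c(b["scene"],350,120,160,120),c(b["side"],160,230,270,202)]))
E
python3 look.py q1
```

```text
11.4 [541.2642065   43.02012599 166.97592198] [179.95277887 -10.9995818  -81.25735636] [ 0.59975372  0.04663988 -1.52810105]
groove rows in side: [[288.0, 352.0], [288.0, 370.0], [289.0, 389.0], [290.0, 409.0]]
white blob [220, 225, 56, 72, 3545] [245. 258.]
white blob [294, 225, 46, 68, 2425] [318. 256.]
white blob [261, 317, 54, 26, 1130] [288. 331.]
white blob [287, 336, 53, 92, 1145] [332. 381.]
white blob [220, 345, 18, 83, 1126] [227. 392.]
white blob [269, 364, 43, 12, 407] [290. 369.]
```

One rod already sits in groove 2 (side blob (290,369), predicted (288,370)). Next I'll tilt slowly past 20° for the second rod.

```bash
python3 - <<'E'
from h import *
T=[525.3,142.4,9.1]
W=[tcp(T,[0,y,z],t) for y,z,t in((-53,102,11),(-53,99,19),(-53,98,24),(-53,98,38))]
for a,b in zip(W,W[1:]): print(b[0].round(1)); rows(*a,*b,1)
E
```

```text
[539.8  51.9 171. ]
[[-0.0, 0.0, -0.0, 0.0, 0.0, -0.0], [-0.3, 0.0, -0.2, 0.0, 0.3, -0.0], [-0.9, 0.0, -0.5, 0.0, 0.8, 0.0], [-1.9, 0.0, -1.0, 0.0, 1.7, -0.0], [-3.1, 0.0, -1.7, 0.0, 2.8, 0.0], [-4.4, 0.0, -2.4, 0.0, 4.0, 0.0], [-5.8, 0.0, -3.2, 0.0, 5.2, -0.0], [-7.0, 0.0, -3.8, 0.0, 6.3, 0.0], [-8.0, 0.1, -4.4, 0.1, 7.2, 0.0], [-8.6, 0.1, -4.7, 0.1, 7.7, 0.0], [-8.8, 0.1, -4.8, 0.1, 8.0, 0.0], [-8.9, 0.1, -4.9, 0.1, 8.0, 0.0]]
[538.8  58.2 173.1]
[[-0.0, 0.0, -0.0, 0.0, 0.0, -0.0], [-0.2, 0.0, -0.1, 0.0, 0.2, -0.0], [-0.6, 0.0, -0.4, 0.0, 0.5, -0.0], [-1.1, 0.0, -0.9, 0.0, 1.0, 0.0], [-1.9, 0.0, -1.4, 0.0, 1.7, 0.0], [-2.7, 0.0, -2.0, 0.0, 2.5, 0.0], [-3.5, 0.0, -2.7, 0.0, 3.3, 0.0], [-4.3, 0.0, -3.2, 0.0, 4.0, -0.0], [-4.8, 0.0, -3.7, 0.0, 4.5, 0.0], [-5.2, 0.0, -3.9, 0.0, 4.8, -0.0], [-5.4, 0.0, -4.1, 0.0, 5.0, 0.0], [-5.4, 0.0, -4.1, 0.0, 5.0, 0.0]]
[535.8  77.1 178.7]
[[-0.1, 0.0, -0.1, 0.0, 0.1, 0.0], [-0.5, 0.0, -0.5, 0.0, 0.5, -0.0], [-1.6, 0.0, -1.3, 0.0, 1.4, 0.0], [-3.2, 0.0, -2.7, 0.0, 2.9, -0.0], [-5.3, 0.0, -4.5, 0.0, 4.9, -0.0], [-7.6, 0.1, -6.4, 0.0, 7.0, -0.0], [-9.9, 0.1, -8.4, 0.1, 9.1, -0.0], [-12.0, 0.1, -10.2, 0.1, 11.1, -0.0], [-13.6, 0.1, -11.5, 0.1, 12.6, -0.0], [-14.7, 0.1, -12.4, 0.1, 13.5, -0.0], [-15.1, 0.1, -12.8, 0.1, 13.9, -0.0], [-15.2, 0.1, -12.9, 0.1, 14.0, -0.0]]
```

Request:
play_rows --pt "0 0 0 0 0 0" --pt "-0.3 0 -0.2 0 0.3 0" --pt "-0.9 0 -0.5 0 0.8 0" --pt "-1.9 0 -1 0 1.7 0" --pt "-3.1 0 -1.7 0 2.8 0" --pt "-4.4 0 -2.4 0 4 0" --pt "-5.8 0 -3.2 0 5.2 0" --pt "-7 0 -3.8 0 6.3 0" --pt "-8 0 -4.4 0 7.2 0" --pt "-8.6 0 -4.7 0 7.7 0" --pt "-8.9 0 -4.9 0 8 0" --pt "-8.9 0 -4.9 0 8 0"

```text
time: 12.4
position: [539.7, 52.9, 170.0]
orientation: [179.9, -19.0, -81.2]
ft_force: [0.3, -0.2, -2.7]
finger_gap: 10.2
```

Request:
play_rows --pt "0 0 0 0 0 0" --pt "-0.2 0 -0.1 0 0.2 0" --pt "-0.6 0 -0.4 0 0.5 0" --pt "-1.1 0 -0.9 0 1 0" --pt "-1.9 0 -1.4 0 1.7 0" --pt "-2.7 0 -2 0 2.5 0" --pt "-3.5 0 -2.7 0 3.3 0" --pt "-4.3 0 -3.2 0 4 0" --pt "-4.8 0 -3.7 0 4.5 0" --pt "-5.2 0 -3.9 0 4.8 0" --pt "-5.4 0 -4.1 0 5 0" --pt "-5.4 0 -4.1 0 5 0"

```text
time: 13.4
position: [538.8, 59.1, 172.1]
orientation: [179.9, -24.0, -81.2]
ft_force: [0.4, -0.8, -1.9]
finger_gap: 9.8
```

Request:
play_rows --pt "0 0 0 0 0 0" --pt "0 0 0 0 0 0" --pt "0 0 0 0 0 0" --pt "0 0 0 0 0 0" --pt "0 0 0 0 0 0" --pt "0 0 0 0 0 0" --pt "0 0 0 0 0 0" --pt "0 0 0 0 0 0" --pt "0 0 0 0 0 0" --pt "0 0 0 0 0 0"

```text
time: 14.23
position: [538.8, 58.9, 172.2]
orientation: [180.0, -24.0, -81.2]
ft_force: [0.1, 0.1, -1.4]
finger_gap: 9.9
```

```bash
python3 look.py q2
```

```text
14.3333 [538.8075597   58.93317149 172.21113411] [179.94945732 -23.99853997 -81.24750495] [ 0.15066144 -0.24541761 -1.06822062]
groove rows in side: [[288.0, 352.0], [288.0, 370.0], [289.0, 389.0], [290.0, 409.0]]
white blob [220, 225, 56, 95, 3928] [242. 267.]
white blob [296, 225, 44, 87, 2597] [322. 265.]
white blob [286, 360, 54, 68, 810] [332. 396.]
white blob [269, 364, 43, 12, 421] [290. 369.]
white blob [220, 368, 30, 60, 1120] [231. 404.]
white blob [270, 383, 44, 12, 454] [292. 388.]
```

View pics/q2.png

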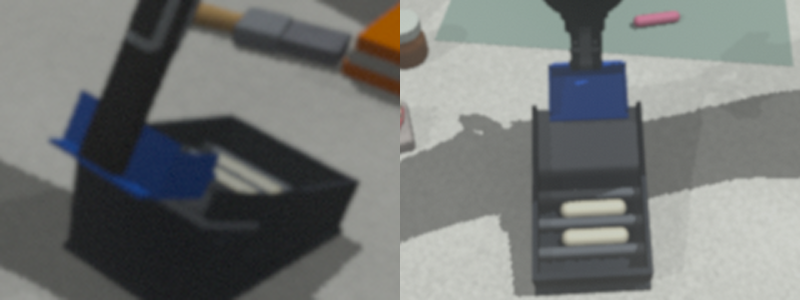

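Both rods are settled, in grooves 2 and 3 (side (290,369) and (292,388)), and the scoop is empty. I'll retract and return to the scoop's original spot.

```bash
python3 - <<'E'
from h import *
T=[525.3,142.4,9.1]
a=([538.8,59.0,172.2],tcp(T,[0,-53,98],24)[1]); b=tcp(T,[0,-95,150],0); c=([453.5,-302,95],[180,0,-85.6])
rows(*a,*b,1); rows(*b,*c,3)
E
```

```text
[[0.4, -0.0, -0.0, -0.0, -0.1, -0.0], [2.8, -0.0, -0.1, -0.0, -0.9, -0.0], [8.1, -0.0, -0.2, -0.0, -2.5, -0.0], [16.4, -0.1, -0.4, -0.0, -5.0, 0.0], [27.0, -0.1, -0.6, -0.1, -8.3, -0.0], [39.0, -0.2, -0.9, -0.1, -12.0, 0.0], [50.9, -0.3, -1.1, -0.1, -15.7, -0.0], [61.6, -0.3, -1.4, -0.1, -19.0, 0.0], [69.9, -0.4, -1.6, -0.2, -21.5, -0.0], [75.2, -0.4, -1.7, -0.2, -23.1, -0.0], [77.6, -0.4, -1.7, -0.2, -23.9, -0.0], [78.0, -0.4, -1.7, -0.2, -24.0, -0.0]]
[[0.1, 0.0, 0.0, -0.0, -0.0, 0.0], [0.4, 0.2, 0.2, 0.0, -0.0, 0.0], [1.4, 0.7, 0.6, -0.0, -0.0, 0.0], [3.2, 1.6, 1.3, -0.0, -0.0, 0.0], [5.9, 3.0, 2.4, 0.0, -0.0, 0.1], [9.7, 4.9, 3.9, -0.0, -0.0, 0.2], [14.7, 7.5, 5.9, 0.0, -0.0, 0.2], [20.9, 10.6, 8.4, -0.0, -0.0, 0.3], [28.3, 14.4, 11.4, 0.0, -0.0, 0.4], [36.9, 18.8, 14.9, 0.0, -0.0, 0.6], [46.6, 23.7, 18.8, 0.0, -0.0, 0.7], [57.4, 29.2, 23.2, -0.0, -0.0, 0.9]]
[[11.8, 5.8, 4.7, 0.0, -0.0, 0.2], [24.4, 11.9, 9.8, 0.0, -0.0, 0.4], [37.7, 18.5, 15.1, 0.0, -0.0, 0.6], [51.5, 25.2, 20.6, 0.0, -0.0, 0.8], [65.6, 32.1, 26.3, -0.0, -0.0, 1.0], [80.0, 39.2, 32.1, 0.0, -0.0, 1.2], [94.3, 46.2, 37.8, 0.0, -0.0, 1.5], [108.4, 53.1, 43.5, 0.0, -0.0, 1.7], [122.2, 59.9, 49.0, 0.0, -0.0, 1.9], [135.5, 66.4, 54.3, 0.0, -0.0, 2.1], [148.1, 72.5, 59.4, 0.0, -0.0, 2.3], [159.9, 78.3, 64.1, 0.0, -0.0, 2.5]]
[[11.1, 4.8, 4.4, -0.0, -0.0, 0.2], [21.1, 9.2, 8.3, -0.0, -0.0, 0.3], [29.9, 13.1, 11.8, 0.0, -0.0, 0.5], [37.5, 16.4, 14.7, 0.0, -0.0, 0.6], [43.9, 19.2, 17.3, -0.0, -0.0, 0.7], [49.0, 21.4, 19.3, 0.0, -0.0, 0.7], [53.0, 23.1, 20.8, -0.0, -0.0, 0.8], [55.8, 24.4, 21.9, 0.0, -0.0, 0.9], [57.6, 25.2, 22.6, 0.0, -0.0, 0.9], [58.6, 25.6, 23.0, -0.0, -0.0, 0.9], [59.0, 25.8, 23.2, 0.0, -0.0, 0.9], [59.0, 25.8, 23.2, -0.0, -0.0, 0.9]]
```

Request:
play_rows --pt "0.4 0 0 0 0 0" --pt "2.8 0 0 0 -0.9 0" --pt "8.1 0 -0.2 0 -2.5 0" --pt "16.4 0 -0.4 0 -5 0" --pt "27 0 -0.6 0 -8.3 0" --pt "39 -0.2 -0.9 0 -12 0" --pt "51 -0.3 -1.1 0 -15.7 0" --pt "61.6 -0.3 -1.4 0 -19 0" --pt "70 -0.4 -1.6 -0.2 -21.5 0" --pt "75.2 -0.4 -1.7 -0.2 -23.1 0" --pt "77.6 -0.4 -1.7 -0.2 -23.9 0" --pt "78 -0.4 -1.7 -0.2 -24 0"

```text
time: 15.33
position: [550.0, -12.7, 205.9]
orientation: [179.8, -0.0, -81.5]
ft_force: [0.0, 0.6, -1.6]
finger_gap: 9.9
```

Request:
play_rows --pt "0 0 0 0 0 0" --pt "0.4 0.2 0.2 0 0 0" --pt "1.4 0.7 0.6 0 0 0" --pt "3.2 1.6 1.3 0 0 0" --pt "5.9 3 2.4 0 0 0.1" --pt "9.7 4.9 3.9 0 0 0.2" --pt "14.7 7.5 5.9 0 0 0.2" --pt "21 10.6 8.4 0 0 0.3" --pt "28.3 14.4 11.4 0 0 0.4" --pt "37 18.8 14.9 0 0 0.6" --pt "46.6 23.7 18.8 0 0 0.7" --pt "57.4 29.2 23.2 0 0 0.9"

```text
time: 16.33
position: [529.2, -73.1, 182.0]
orientation: [179.8, -0.0, -82.2]
ft_force: [0.2, 0.2, -1.1]
finger_gap: 9.9
```

Request:
play_rows --pt "11.8 5.8 4.7 0 0 0.2" --pt "24.4 12 9.8 0 0 0.4" --pt "37.7 18.5 15 0 0 0.6" --pt "51.5 25.2 20.6 0 0 0.8" --pt "65.6 32 26.3 0 0 1" --pt "80 39.2 32 0 0 1.2" --pt "94.3 46.2 37.8 0 0 1.5" --pt "108.4 53 43.5 0 0 1.7" --pt "122.2 60 49 0 0 1.9" --pt "135.5 66.4 54.3 0 0 2.1" --pt "148 72.5 59.4 0 0 2.3" --pt "160 78.3 64 0 0 2.5"

```text
time: 17.33
position: [472.3, -242.9, 118.1]
orientation: [179.7, -0.0, -84.8]
ft_force: [0.3, 0.5, -2.0]
finger_gap: 9.9
```

Request:
play_rows --pt "11 4.8 4.4 0 0 0.2" --pt "21 9.2 8.3 0 0 0.3" --pt "30 13 11.8 0 0 0.5" --pt "37.5 16.4 14.7 0 0 0.6" --pt "44 19.2 17.3 0 0 0.7" --pt "49 21.4 19.3 0 0 0.7" --pt "53 23 20.8 0 0 0.8" --pt "56 24.4 22 0 0 0.9" --pt "57.6 25.2 22.6 0 0 0.9" --pt "58.6 25.6 23 0 0 0.9" --pt "59 25.8 23.2 0 0 0.9" --pt "59 25.8 23.2 0 0 0.9"

```text
time: 18.33
position: [453.3, -302.1, 95.7]
orientation: [179.8, -0.0, -85.6]
ft_force: [0.0, 0.6, -1.9]
finger_gap: 9.8
```

Request:
play_rows --pt "0 0 1 0 0 0" --pt "0 0 3 0 0 0" --pt "0 0 6 0 0 0" --pt "0 0 9 0 0 0" --pt "0 0 12 0 0 0" --pt "0 0 15 0 0 0" --pt "0 0 17 0 0 0" --pt "0 0 18 0 0 0" --pt "0 0 19 0 0 0" --pt "0 0 19 0 0 0" --pt "0 0 19 0 0 0"

```text
time: 19.25
position: [453.1, -302.3, 76.7]
orientation: [179.8, -0.0, -85.6]
ft_force: [0.0, 0.9, -1.5]
finger_gap: 9.8
```

Request:
play_rows --pt "0 0 0.5 0 0 0" --pt "0 0 1 0 0 0" --pt "0 0 1.5 0 0 0" --pt "0 0 2 0 0 0" --pt "0 0 2.5 0 0 0" --pt "0 0 3 0 0 0" --pt "0 0 3 0 0 0"

```text
time: 19.83
position: [453.0, -302.3, 73.6]
orientation: [179.8, -0.0, -85.6]
ft_force: [-0.3, 0.5, -1.2]
finger_gap: 10.1
```

Request:
play_rows --pt "0 0 0.5 0 0 0" --pt "0 0 1 0 0 0" --pt "0 0 1.5 0 0 0" --pt "0 0 1.5 0 0 0"

```text
time: 20.17
position: [453.0, -302.4, 72.2]
orientation: [179.8, -0.0, -85.6]
ft_force: [-0.1, -0.1, -0.3]
finger_gap: 10.0
```

Request:
play_rows --pt "0 0 0.3 0 0 0" --pt "0 0 0.6 0 0 0" --pt "0 0 0.9 0 0 0" --pt "0 0 0.9 0 0 0"

```text
time: 20.5
position: [452.9, -302.8, 72.1]
orientation: [179.8, -0.0, -85.6]
ft_force: [-3.8, 0.8, 9.3]
finger_gap: 10.0
```

Contact at 9 N, so the scoop is on the bench. I'll release and back off straight up.

Request:
play_rows --pt "0 0 0 0 0 0" --pt "0 0 0 0 0 0" --pt "0 0 0 0 0 0" --pt "0 0 0 0 0 0" --pt "0 0 0 0 0 0" --pt "0 0 0 0 0 0" --pt "0 0 0 0 0 0" --pt "0 0 0 0 0 0" --jaw 45

```text
time: 21.17
position: [453.1, -302.2, 71.2]
orientation: [179.8, -0.0, -85.6]
ft_force: [0.3, 0.4, -0.3]
finger_gap: 45.2
```

Request:
play_rows --pt "0 0 -2 0 0 0" --pt "0 0 -6 0 0 0" --pt "0 0 -12 0 0 0" --pt "0 0 -20 0 0 0" --pt "0 0 -30 0 0 0" --pt "0 0 -42 0 0 0" --pt "0 0 -56 0 0 0" --pt "0 0 -70 0 0 0" --pt "0 0 -82 0 0 0" --pt "0 0 -91 0 0 0" --pt "0 0 -97 0 0 0" --pt "0 0 -100 0 0 0"

```text
time: 22.17
position: [453.8, -302.4, 172.4]
orientation: [179.8, -0.1, -85.6]
ft_force: [1.0, -0.6, -0.6]
finger_gap: 45.0
```

```bash
python3 look.py f1; python3 - <<'E'
import cv2,numpy as np
c=lambda im,x,y,w,h:cv2.resize(im[y:y+h,x:x+w],(400,300),interpolation=cv2.INTER_CUBIC)
a,b=cv2.imread("pics/f1_scene.png"),cv2.imread("pics/f1_side.png")
cv2.imwrite("pics/f1b.png",np.vstack([np.hstack([c(a,110,210,160,120),c(b,290,140,120,90)]),np.hstack([c(a,350,120,160,120),c(b,200,290,180,135)])]))
E
```

```text
22.2667 [ 453.60940576 -302.227807    171.60597449] [ 1.79787121e+02 -3.03934604e-02 -8.56069153e+01] [ 0.44741468  0.18374473 -0.11712783]
groove rows in side: [[288.0, 352.0], [288.0, 370.0], [289.0, 389.0], [290.0, 409.0]]
white blob [220, 225, 120, 203, 7504] [271. 320.]
white blob [288, 225, 52, 17, 643] [317. 231.]
white blob [270, 364, 42, 11, 371] [290. 369.]
white blob [271, 383, 43, 11, 394] [292. 388.]
```

View pics/f1b.png

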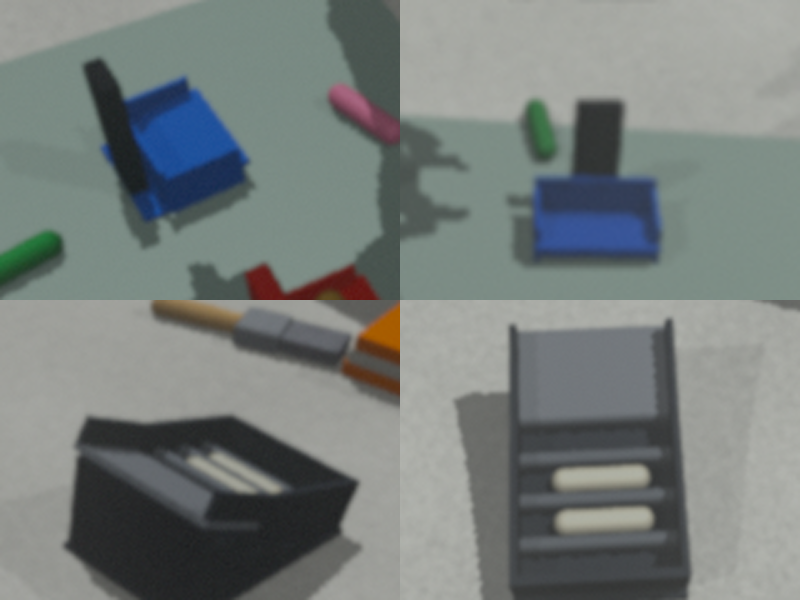

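The scoop stands empty and upright, and the rods lie straight in grooves 2 and 3, about 5 mm off the middle line. Nothing touches the gripper, so I'm handing in.

```bash
python3 -c "
from plant import *
print(sign_off())"
```

```text
the job is handed in; nothing more can be done
None
```

I picked up the blue scoop by its handle and poured both white rods down the tray ramp, one after the other. I then stood the empty scoop back upright at its original spot, let go and moved the arm clear. I handed it in at about 22 s of robot time, but no verdict was reported.

- **Rods:** In the last pictures they lie straight in grooves 2 and 3. Their centres in the side image are at (290,369) and (292,388), against predicted groove positions of (288,370) and (289,389).
- **Scoop:** It is empty and upright on the bench. The gripper is about 100 mm above its release height and touching nothing.
- **Disagreement:** The fixed cameras put the scoop about 4 mm further toward -y than the wrist camera did. Its front edge also showed about 8 mm short of where the model predicted. I allowed for this by moving the scoop 7 mm further over the ramp before pouring.
- **Limits of the checks:** I checked rod positions only in the images and did not measure rod speed during the pour. The scoop was set down with a brief 9 N contact.

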